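Load a board carrier under the hold-down spring of a test fixture

ROBOT

A 6-joint arm with a two-finger parallel gripper is mounted at the origin on the work surface. World frame = base frame: x ahead of the robot, y to its left, z up, the work surface at z = 0. Lengths are in m, angles in rad, forces in N, time in s.
With the tool pointing down it reaches from about 0.325 to 0.775 m from the base axis. Payload 5.5 kg.
Tool frame: the origin (TCP) lies at the very end of the fingers, on their centre line; the grasp point (between the pads) lies 19 mm behind it; z points along the fingers, y is the line along which they close (so a half turn about z gives the same grasp; the last joint's range is limited). The gripper opens to 85 mm and grips with 20 to 120 N. Pads are 22 mm wide; open, the fingers measure 114 mm over their backs; the gripper's body (76 mm by 85 mm) begins 54 mm behind the grasp point. The pads swing forward as they close: fully open they stand 13 mm farther back than shut.
Start: joints at [-1.319, 0.091, 1.231, -0, 1.82, -0.057], TCP at [0.182, -0.572, 0.231] pointing down, gripper open.
Joint ranges: [-2.87, 2.87], [-0.86, 2.18], [0.17, 2.46], [-1.51, 4.65], [0.06, 2.69], [-2.65, 2.65]. Speed limits (rad/s): [2.57, 2.57, 3.01, 3.14, 3.14, 3.14].

INTERFACE

Orientations are given as a 3x3 rotation matrix whose columns are the frame's x, y, z axes.
In Python, from bench import status, imaging, sign_off, spotter gives the robot as it stands.
- The arm moves only by the shell command python3 -m handwheel 'ROWS' [FORCE]. ROWS is a JSON object of lists of equal length, an entry for each row: "offset": the shift along the tool's x, y, z in m, a list of three; "turn": the turn, a rotation vector about the tool's x, y, z in rad, a list of three; "gripper": the opening, from 0 (shut) to 1 (fully open). A call has 1 to 5 rows; each row shifts and turns the commanded pose from where the row before left it, along the tool's axes as they then stand; what a row does not reach is not made up. A row lasts 1/10 s, in which the tool goes at most 50 mm and 8.59 degrees, less where a joint would pass 70% of its speed; a pose out of reach is approached as far as the arm can. A call with a gripper value outside its range is refused whole. The fingers move at their own pace and stop on an object; FORCE is the grip in N (left out, the last holds). Time passes only in rows, so rows that do not move let the fingers close. It gives the time, the measured TCP pose, the force, the opening and the grip force at its end, in the units of the state.
- status.observe(): the state, without advancing time (a new reading comes with each control period).
- imaging.read_camera(name): name is "scene" or "top" or "wrist"; returns a dict with "color" (400x640x3 uint8, blue, green, red), "camera_matrix" (3x3 intrinsics, pixels), "origin" and "attitude" of the camera in the world. Camera axes: x right, y up, looking along -z (the intrinsics and any distortion apply to the point x, -y, -z); pixel columns grow to the right and rows downward; lengths in m; the calibration is good to about 2 mm. A picture is of the moment at which its call begins. There is no depth.
- sign_off(): hands the job in; it is judged then, once.
Trained networks look in a picture, given as the dict that the camera call returned (one of the last four; its "shot" number tells which), for a name from the list of things; names that differ only in an ending like _2 or _b are one class to them, and where a whole thing is asked for, a point or a joint stands for the part that bears it (a point fixed in the world has none). Each returns a list of dicts, best first, with "score" (0 to 1); they miss things now and then, are a little off and sometimes report something else, mostly with a low value. They report only what shows in the picture. A call takes as long as a camera call. They do not tell look-alikes from the thing itself.
- spotter.boxes_of(picture, target): "location" ([column, row] in pixels, amid what is visible of it).
- spotter.outline_of(picture, target): "pixels" (400x640 bool, what is visible of it) and "location" ([column, row] in pixels, amid what is visible of it).
- spotter.pinpoint(picture, target): "location" ([column, row] in pixels: a listed point, or the origin of a listed thing).
The state is a dict: "t": time; "q": joint angles; "joint_vel": joint speeds; "joint_torque": joint torques, N m; "ee_pos": TCP position; "eef_rot": TCP orientation; "ft_force": force on the tool from outside, world axes, zero at the start; "ft_torque": the same for the moment, N m; "opening": finger opening in m; "grasp_force": force on a finger pad.
Only numpy, scipy, OpenCV 4.12 (cv2) and the standard library are available. Lean on these libraries where they do the work, as an engineer would, in place of code of your own. Each camera call takes 0.05 s, during which the arm holds its last target. There are 200 camera calls.

TASK

Load the circuit-board carrier into the test fixture: with your fingertips press its bare rear deck down hard against the sprung bed and, keeping it pressed down, slide it forward under the gate bar and the leaf spring until its front edge is fully home against the end stop. Then let go and move clear, so that the gate and spring hold it down. Do not lift the carrier out of the channel, and leave the other things on the bench where they are.

Things in the scene. Friction and masses are not known exactly. Their poses are not given: they have to be found in the camera images.
- nest: Test fixture: a straight channel 300 mm long on a black base 104 mm wide; place and heading vary. Origin: on the bench on the channel's centre line; x: slide direction, to the end stop; z up. Grey side walls: inner faces 64 mm apart, 44 mm high, x = -178 to 112 mm. Between them the black sprung bed with brass pins, x = -170 to 98 mm. A gate bar and leaf spring cross the channel near the end stop.
- carrier: Loose board carrier on the bed, 110 to 230 g: aluminium plate 145 x 60 x 8 mm, origin at the centre of its underside, x to its front, along the fixture's x. Front 50 mm: bare tongue. Middle: green board, parts to 24 mm high. Rear 46 mm: bare deck. At rest its underside is 30 mm above the bench, 4 mm too high for the gate. Home: origin at fixture x = 27.5 mm; it starts 70 to 120 mm short.
- step (a point): Point on the carrier: foot of the step, on the deck's top, mid-width (carrier x = -26.5 mm, 8 mm above its underside). The step is the rear face of the dark heat-sink wall: 16 mm high, 56 mm wide, facing backwards; press on the deck behind it and push against it. Deck top: 38 mm above the bench at rest, 30 mm fully pressed, 34 mm when held home. Axes as the carrier.
- front (a point): Point on the carrier: middle of its front top edge (carrier x = 72.5 mm, 8 mm above its underside). Axes as the carrier.
- stop (a point): Point on the fixture: middle of the rigid end stop's face (fixture x = 100 mm, 34 mm above the bench) that the carrier's front edge must reach; the stop is 46 mm high. Axes as the fixture.
- gate (a point): Point on the fixture: middle of the lower near edge of the aluminium gate bar (fixture x = 56 mm, 34 mm above the bench). The bar is 8 mm thick along x, its underside 34 mm and its top 58 mm above the bench (screw heads to 61 mm); the carrier's tongue passes below it. Axes as the fixture.
- bed (a joint): How far the sprung bed is pressed down, m: 0 raised, 0.008 bottomed on a hard stop. More than 0.004 is needed to pass the gate. Pressing the carrier takes about 7 N to start and 13 N to bottom. About 0.004 when the gate holds the carrier down. Sliding faces are smooth (friction about 0.25).
- leaf (a joint): Steel leaf spring hung from the back of the gate, sloping down away from it, angle in rad: 0 hanging free (tip at fixture x = 89 mm, 24 mm above the bench); grows as the carrier lifts its tip, about 0.35 with the carrier home. It presses on the carrier with about 3 to 8 N over the last 20 mm of the slide.
- spool: Bystander: a standing solder-wire spool, 56 mm in diameter, 40 mm high, on the bench on the right of the fixture. Origin: centre of its underside.
- spare: Bystander: a spare circuit board 100 x 70 mm with an upright aluminium plate, 39 mm high, on the right of the fixture. Origin: centre of its underside.
- screwdriver: Bystander: a screwdriver about 170 mm long lying on the bench on the left of the fixture. Origin: under its middle.
- jar: Bystander: a small closed jar, 44 mm in diameter, 60 mm high, on the left of the fixture. Origin: centre of its underside.
Things that resemble listed ones, but are neither listed nor needed, are in the scene too. Leave any orange or purple look-alike of the carrier alone.

How it is judged:
By the outcome, as a careful person would: the job done as asked, in the order asked, and still so for the second after the job is handed in, with the robot touching nothing.
It also fails if it takes over 38 s, if anything falls off the work surface, if the arm or the gripper's body presses on something with over 40 N, if the wrist force passes 120 N, or if a joint passes its speed limit or range.

## Working session

There is one attempt and no reset: what is moved stays moved. The work goes in short steps, Python scripts to look and compute and a shell command to move; the robot and the scene stay as the last step left them, time stands still between calls to the robot, and variables do not carry over. Pictures are saved under pics/ and viewed, at most 10 in all, crops included, and the job is handed in when it is done.

```bash
mkdir -p pics; ls
cat > h.py <<'E'
import numpy as np, cv2
from bench import status, imaging, spotter
def ray(p,uv):
    K=np.array(p["camera_matrix"]);d=np.linalg.inv(K)@[uv[0],uv[1],1]
    R=np.array(p["attitude"]);return np.array(p["origin"]),R@np.array([d[0],-d[1],-d[2]])
def atz(p,uv,z):
    o,d=ray(p,uv);return o+d*(z-o[2])/d[2]
def proj(p,X):
    c=np.array(p["attitude"]).T@(np.array(X)-np.array(p["origin"]))
    v=np.array(p["camera_matrix"])@[c[0],-c[1],-c[2]];return v[:2]/v[2]
E
python3 - <<'E'
from h import *
s=status.observe();print(s["t"],s["ee_pos"],s["eef_rot"],s["ft_force"],s["opening"])
Z=dict(step=.038,front=.038,stop=.034,gate=.034,nest=0,carrier=.03)
for c in("top","scene"):
    p=imaging.read_camera(c);cv2.imwrite(f"pics/{c}0.png",p["color"]);print(c,[k for k in p],p["origin"])
    for n,z in Z.items():
        for r in spotter.pinpoint(p,n)[:3]:print(n,round(r["score"],2),np.round(r["location"]),np.round(atz(p,r["location"],z),4))
E
```

```text
pics
0.0 [ 0.18225374 -0.57134904  0.2301473 ] [[ 9.52700585e-01  3.03910097e-01 -4.98615767e-04]
 [ 3.03910490e-01 -9.52698719e-01  1.88818989e-03]
 [ 9.88093715e-05 -1.95041418e-03 -9.99998093e-01]] [-0.05858919  0.00343192  0.08905055] 0.08548494531451245
top ['color', 'camera_matrix', 'origin', 'attitude', 'shot'] [0.3612872  0.04723246 1.25754611]
step 0.76 [239. 160.] [0.7304 0.2125 0.038 ]
step 0.68 [424. 252.] [ 0.4926 -0.2343  0.038 ]
step 0.61 [333. 250.] [ 0.501  -0.0153  0.038 ]
front 0.96 [427. 213.] [ 0.5872 -0.2468  0.038 ]
front 0.91 [210. 184.] [0.6694 0.2842 0.038 ]
front 0.67 [196. 213.] [0.5976 0.3167 0.038 ]
stop 0.85 [265. 225.] [0.5647 0.1486 0.034 ]
gate 0.61 [279. 228.] [0.5581 0.1141 0.034 ]
nest 0.61 [299. 238.] [0.5383 0.0657 0.    ]
nest 0.54 [356. 192.] [ 0.6506 -0.0786  0.    ]
carrier 0.98 [322. 242.] [0.5214 0.0117 0.03  ]
carrier 0.6 [422. 245.] [ 0.511  -0.2329  0.03  ]
scene ['color', 'camera_matrix', 'origin', 'attitude', 'shot'] [1.0461852  0.55687392 0.99939727]
step 0.97 [430. 270.] [0.5356 0.3557 0.038 ]
step 0.94 [330. 164.] [ 0.4989 -0.0128  0.038 ]
step 0.31 [334. 174.] [0.5146 0.0171 0.038 ]
front 0.68 [345. 195.] [0.5382 0.0861 0.038 ]
front 0.67 [362. 290.] [0.6827 0.2936 0.038 ]
front 0.64 [392. 283.] [0.6226 0.3241 0.038 ]
stop 0.73 [354. 216.] [0.5612 0.141  0.034 ]
stop 0.72 [346. 207.] [0.5582 0.1102 0.034 ]
gate 0.94 [347. 208.] [0.5574 0.1133 0.034 ]
nest 0.96 [338. 196.] [0.5338 0.0547 0.    ]
carrier 0.96 [424. 273.] [0.5467 0.3508 0.03  ]
carrier 0.93 [330. 174.] [0.5166 0.0079 0.03  ]
carrier 0.76 [271. 130.] [ 0.5383 -0.2116  0.03  ]
```

View pics/top0.png

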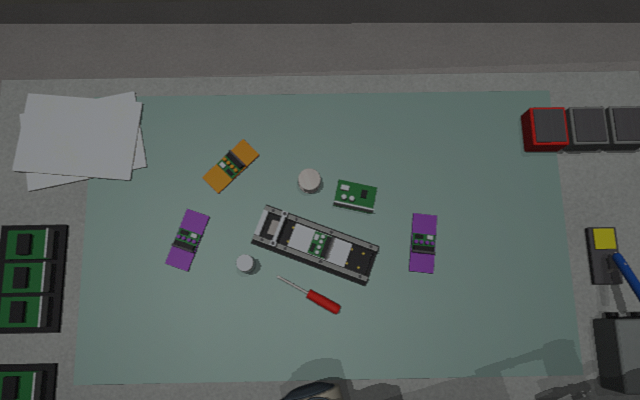

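View pics/scene0.png

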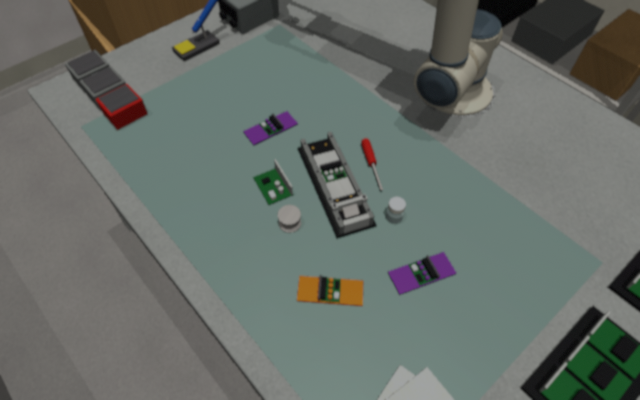

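The top view shows the fixture running from its open end at about (375,262) to the stop at (262,225). The carrier is inside it, with the tongue at (302,237), the board at (320,243) and the deck at (340,251). The scene view agrees: stop end at (350,212), carrier at (330,175), and the orange and purple look-alikes lie clear of the fixture. Next I move above the deck.

```bash
python3 -m handwheel '{"offset":[[0.015,-0.014,0],[0.028,-0.026,0],[0.028,-0.026,0],[0.028,-0.026,0],[0.028,-0.026,0]],"turn":[[0,0,0],[0,0,0],[0,0,0],[0,0,0],[0,0,0]],"gripper":[0,0,0,0,0]}' 30 >/dev/null
python3 -m handwheel '{"offset":[[0.028,-0.026,0],[0.028,-0.026,0],[0.028,-0.026,0],[0.028,-0.026,0],[0.028,-0.026,0]],"turn":[[0,0,0],[0,0,0],[0,0,0],[0,0,0],[0,0,0]],"gripper":[0,0,0,0,0]}' >/dev/null
python3 -m handwheel '{"offset":[[0.028,-0.026,0],[0.028,-0.026,0],[0.028,-0.026,0],[0.028,-0.026,0],[0.028,-0.026,0]],"turn":[[0,0,0],[0,0,0],[0,0,0],[0,0,0],[0,0,0]],"gripper":[0,0,0,0,0]}' >/dev/null
python3 -m handwheel '{"offset":[[0.028,-0.026,0],[0.014,-0.012,0],[0,0,0],[0,0,0],[0,0,0]],"turn":[[0,0,0],[0,0,-0.1],[0,0,-0.14],[0,0,-0.14],[0,0,-0.14]],"gripper":[0,0,0,0,0]}' >/dev/null
python3 -m handwheel '{"offset":[[0,0,0],[0,0,0],[0,0,0],[0,0,0],[0,0,0]],"turn":[[0,0,-0.14],[0,0,-0.14],[0,0,-0.12],[0,0,0],[0,0,0]],"gripper":[0,0,0,0,0]}'
cat > look.py <<'E'
from h import *
import sys
s=status.observe();R=np.array(s["eef_rot"]);T=np.array(s["ee_pos"]);print(s["t"],T,np.degrees(np.arctan2(R[1,0],R[0,0])),R[:,2],s["q"],s["ft_force"],s["opening"])
Z=dict(step=.038,front=.038,stop=.034,gate=.034,nest=0,carrier=.03)
for c in sys.argv[2:]:
    p=imaging.read_camera(c);cv2.imwrite(f"pics/{c}{sys.argv[1]}.png",p["color"]);print(c,p["origin"])
    for n,z in Z.items():
        for r in spotter.pinpoint(p,n)[:2]:
            X=atz(p,r["location"],z);print(n,round(r["score"],2),np.round(r["location"]),np.round(X,4),"tool",np.round(R.T@(X-T),4))
E
python3 look.py 1 wrist top
```

```text
t: 3.2
ee_pos: [0.4837, -0.0389, 0.2314]
eef_rot: [[0.338, 0.941, 0.0], [0.941, -0.338, -0.0], [0.0, 0.0, -1.0]]
ft_force: [-0.2, -0.5, -0.5]
opening: -0.0002
grasp_force: 0.0
3.2 [ 0.48368388 -0.03885407  0.2313748 ] 70.2201287569534 [ 1.88910011e-04 -3.29213507e-05 -9.99999982e-01] [-1.50279954e-01 -2.17911914e-01  1.52667116e+00 -4.41825133e-06
  1.83264170e+00  1.94942784e-01] [-0.22334427 -0.46751577 -0.4543322 ] -0.00018106643487199856
wrist [0.50781647 0.0294444  0.37427034]
step 0.93 [326. 146.] [ 0.5054 -0.0076  0.038 ] tool [0.0367 0.0099 0.1934]
step 0.74 [370. 305.] [ 0.4919 -0.2175  0.038 ] tool [-0.1654  0.0681  0.1934]
front 0.89 [442. 292.] [ 0.5834 -0.2313  0.038 ] tool [-0.1474  0.1589  0.1934]
front 0.63 [327.  48.] [0.5389 0.0839 0.038 ] tool [0.1342 0.0103 0.1934]
gate 0.59 [329.  15.] [0.5507 0.1114 0.034 ] tool [0.164  0.0122 0.1974]
carrier 0.82 [328. 125.] [0.5151 0.0121 0.03  ] tool [0.0586 0.0122 0.2014]
carrier 0.71 [393. 297.] [ 0.5226 -0.2222  0.03  ] tool [-0.1594  0.0986  0.2014]
top [0.3612872  0.04723246 1.25754611]
step 0.91 [425. 253.] [ 0.489  -0.2351  0.038 ] tool [-0.1829  0.0713  0.1934]
step 0.88 [186. 251.] [0.5063 0.3374 0.038 ] tool [ 0.3617 -0.1061  0.1934]
front 0.84 [291. 231.] [0.5501 0.084  0.038 ] tool [0.1381 0.0209 0.1934]
front 0.76 [210. 185.] [0.6664 0.2834 0.038 ] tool [0.3651 0.0628 0.1934]
stop 0.63 [263. 225.] [0.566  0.1525 0.034 ] tool [0.2079 0.0127 0.1974]
gate 0.76 [278. 230.] [0.552  0.1161 0.034 ] tool [0.169  0.0118 0.1974]
nest 0.78 [301. 242.] [0.5272 0.0607 0.    ] tool [0.1084 0.0072 0.2314]
carrier 0.96 [421. 244.] [ 0.5133 -0.2292  0.03  ] tool [-0.1691  0.0922  0.2014]
carrier 0.93 [187. 241.] [0.5298 0.3364 0.03  ] tool [ 0.3687 -0.0836  0.2014]
```

View pics/wrist1.png

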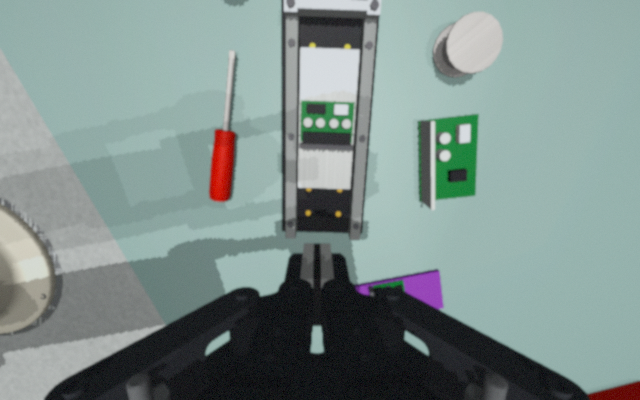

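The wrist view shows the channel with its open end at (325,235) and the gate at (330,10). The carrier tongue's front edge is at row 47, the step at about (326,147), and the deck covers rows 150-188, columns 299-352. I'll measure the corners to check the axis.

```bash
cat > px.py <<'E'
from h import *
p=imaging.read_camera("wrist")
g=p["color"][0:250,240:420];cv2.imwrite("pics/crop1.png",cv2.resize(g,None,fx=3.2,fy=2.4*1.0,interpolation=cv2.INTER_CUBIC)[:600])
s=status.observe();R=np.array(s["eef_rot"]);T=np.array(s["ee_pos"])
for n,uv,z in [("rearL",(299,188),.038),("rearR",(352,189),.038),("frL",(300,47),.038),("frR",(359,47),.038),("stepL",(301,148),.038),("stepR",(354,148),.038),("wallL",(284,235),.044),("wallR",(360,235),.044)]:
    X=atz(p,uv,z);print(n,np.round(X,4),np.round(R.T@(X-T),4))
print(p["attitude"])
E
python3 px.py
```

```text
rearL [ 0.4608 -0.0418  0.038 ] [-0.0105 -0.0206  0.1933]
rearR [ 0.5173 -0.0633  0.038 ] [-0.0117  0.0399  0.1933]
frL [0.513 0.094 0.038] [ 0.135  -0.017   0.1933]
frR [0.5687 0.0741 0.038 ] [0.1349 0.0422 0.1933]
stepL [ 4.788e-01 -3.000e-04  3.800e-02] [ 0.0347 -0.0176  0.1933]
stepR [ 0.5336 -0.0199  0.038 ] [0.0346 0.0406 0.1933]
wallL [ 0.425  -0.0877  0.044 ] [-0.0657 -0.0389  0.1873]
wallR [ 0.509  -0.1178  0.044 ] [-0.0659  0.0503  0.1873]
[[ 9.41574501e-01  3.22587862e-01  9.68221638e-02]
 [-3.36804771e-01  9.01763922e-01  2.70895507e-01]
 [ 7.68681523e-05 -2.87678468e-01  9.57727045e-01]]
```

View pics/crop1.png

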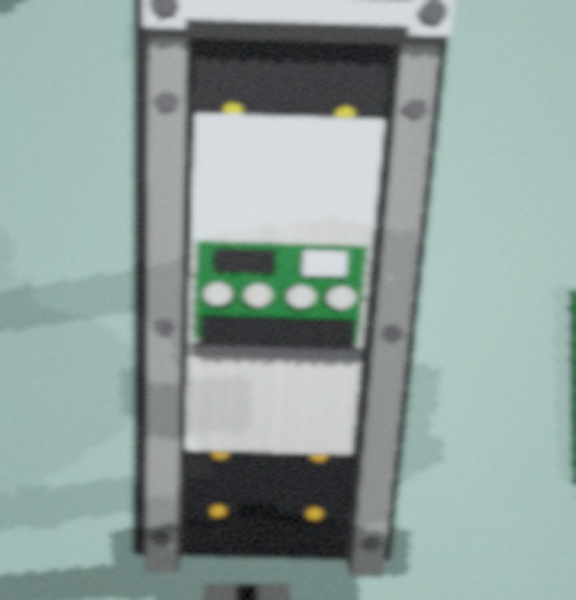

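```bash
python3 -m handwheel '{"offset":[[0.019,0.011,0],[0,0,0.03],[0,0,0.04],[0,0,0.04],[0,0,0.03]],"turn":[[0,0,0.028],[0,0,0],[0,0,0],[0,0,0],[0,0,0]],"gripper":[0,0,0,0,0]}' 
python3 -m handwheel '{"offset":[[0,0,0.02],[0,0,0.01],[0,0,0]],"turn":[[0,0,0],[0,0,0],[0,0,0]],"gripper":[0,0,0]}'
python3 look.py 2 wrist scene
```

```text
t: 4.45
ee_pos: [0.4995, -0.0245, 0.0885]
eef_rot: [[0.362, 0.932, -0.002], [0.932, -0.362, 0.0], [-0.001, -0.002, -1.0]]
ft_force: [0.1, 0.2, -0.2]
opening: 0.0001
grasp_force: 0.0
t: 4.75
ee_pos: [0.4996, -0.0245, 0.0599]
eef_rot: [[0.362, 0.932, -0.003], [0.932, -0.362, 0.0], [-0.001, -0.003, -1.0]]
ft_force: [0.1, 0.6, -0.1]
opening: -0.0003
grasp_force: 0.0
4.75 [ 0.49958832 -0.02454873  0.05991312] 68.79902508293804 [-2.67711558e-03  3.18561325e-04 -9.99996366e-01] [-1.17127312e-01 -1.42297490e-01  1.76441401e+00  3.53596897e-06
  1.52217214e+00  2.52900204e-01] [ 0.13144736  0.56732905 -0.06939196] -0.00033593428356789846
wrist [0.52584534 0.04306424 0.20275941]
step 0.67 [315. 213.] [ 0.5045 -0.0079  0.038 ] tool [ 0.0173 -0.0014  0.0219]
step 0.39 [317.  20.] [0.5411 0.0825 0.038 ] tool [1.148e-01 1.000e-04 2.180e-02]
front 0.76 [314.  20.] [0.5398 0.0829 0.038 ] tool [ 0.1147 -0.0013  0.0218]
carrier 0.67 [316. 167.] [0.5141 0.0151 0.03  ] tool [ 0.0422 -0.0007  0.0299]
scene [1.0461852  0.55687392 0.99939727]
step 0.77 [281. 126.] [ 0.5109 -0.1989  0.038 ] tool [-0.1584  0.0737  0.0218]
step 0.68 [332. 163.] [ 0.4943 -0.0102  0.038 ] tool [ 0.0115 -0.0101  0.0219]
front 0.88 [364. 293.] [0.6843 0.3007 0.038 ] tool [0.3701 0.0546 0.0215]
front 0.84 [248. 140.] [ 0.6104 -0.2186  0.038 ] tool [-0.1409  0.1736  0.0216]
stop 0.6 [356. 219.] [0.5646 0.1497 0.034 ] tool [ 0.186  -0.0024  0.0258]
gate 0.96 [348. 208.] [0.5569 0.1152 0.034 ] tool [0.1511 0.003  0.0258]
nest 0.64 [349. 204.] [0.5303 0.0941 0.    ] tool [ 0.1218 -0.0141  0.0599]
nest 0.63 [338. 194.] [0.5284 0.0523 0.    ] tool [ 0.0821 -0.0008  0.0599]
carrier 0.87 [270. 128.] [ 0.5358 -0.2197  0.03  ] tool [-0.1689  0.1044  0.0298]
carrier 0.7 [329. 290.] [0.734  0.2435 0.03  ] tool [0.3347 0.1217 0.0294]
```

View pics/wrist2.png

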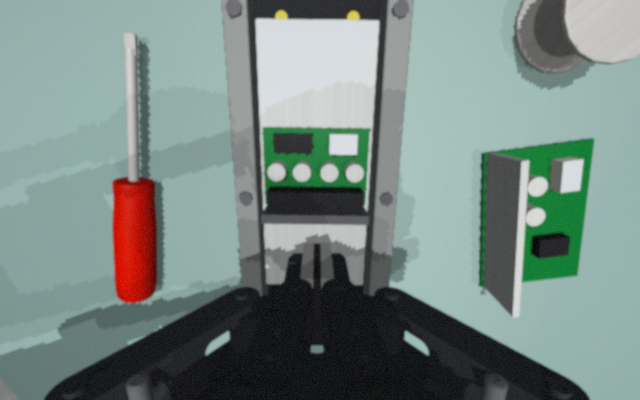

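The fingers are centred over the deck, at columns 290-345 within carrier edges 260-370. They are behind the step (row 215) and aligned with the channel. Now I press.

```bash
python3 -m handwheel '{"offset":[[0,0,0.012],[0,0,0.006],[0,0,0.003],[0,0,0.003],[0,0,0]],"turn":[[0,0,0],[0,0,0],[0,0,0],[0,0,0],[0,0,0]],"gripper":[0,0,0,0,0]}' 
python3 -m handwheel '{"offset":[[0,0,0.002],[0,0,0.002],[0,0,0.002],[0,0,0]],"turn":[[0,0,0],[0,0,0],[0,0,0],[0,0,0]],"gripper":[0,0,0,0]}'
```

```text
t: 5.95
ee_pos: [0.5005, -0.0247, 0.0378]
eef_rot: [[0.362, 0.932, 0.0], [0.932, -0.362, -0.0], [-0.0, 0.0, -1.0]]
ft_force: [-1.9, 0.2, 7.0]
opening: -0.0
grasp_force: 3.2
t: 6.35
ee_pos: [0.5012, -0.0248, 0.0331]
eef_rot: [[0.362, 0.932, 0.002], [0.932, -0.362, -0.0], [0.0, 0.002, -1.0]]
ft_force: [-3.9, -0.5, 9.9]
opening: -0.0003
grasp_force: 4.9
```

```bash
python3 -m handwheel '{"offset":[[0,0,0.002],[0,0,0.002],[0,0,0.002],[0,0,0]],"turn":[[0,0,0],[0,0,0],[0,0,0],[0,0,0]],"gripper":[0,0,0,0]}'
python3 -m handwheel '{"offset":[[0,0,0.001],[0,0,0.001],[0,0,0]],"turn":[[0,0,0],[0,0,0],[0,0,0]],"gripper":[0,0,0]}'
```

```text
t: 6.75
ee_pos: [0.5023, -0.0249, 0.0299]
eef_rot: [[0.362, 0.932, 0.005], [0.932, -0.362, -0.001], [0.001, 0.005, -1.0]]
ft_force: [-6.6, 1.1, 21.8]
opening: -0.0001
grasp_force: 10.1
t: 7.05
ee_pos: [0.5024, -0.0249, 0.0298]
eef_rot: [[0.361, 0.932, 0.006], [0.932, -0.361, -0.001], [0.001, 0.006, -1.0]]
ft_force: [-13.0, 1.5, 31.3]
opening: 0.0001
grasp_force: 15.2
```

```bash
python3 -m handwheel '{"offset":[[0.001,-0.002,0],[0.003,-0.001,0],[0.003,0,0],[0.003,0,0],[0,0,0]],"turn":[[0,0,0],[0,0,0],[0,0,0],[0,0,0],[0,0,0]],"gripper":[0,0,0,0,0]}'
```

```text
t: 7.55
ee_pos: [0.5055, -0.016, 0.0298]
eef_rot: [[0.362, 0.932, 0.012], [0.932, -0.362, -0.004], [0.0, 0.012, -1.0]]
ft_force: [-1.9, -4.9, 23.1]
opening: -0.0001
grasp_force: 11.7
```

```bash
python3 -m handwheel '{"offset":[[0.004,0,0.001],[0.004,0,0],[0.004,0,0],[0.004,0,0],[0.004,0,0]],"turn":[[0,0,0],[0,0,0],[0,0,0],[0,0,0],[0,0,0]],"gripper":[0,0,0,0,0]}'
python3 look.py 3 wrist | grep -v nest
```

```text
t: 8.05
ee_pos: [0.5131, 0.0022, 0.0299]
eef_rot: [[0.363, 0.932, 0.013], [0.932, -0.363, -0.005], [0.0, 0.013, -1.0]]
ft_force: [-4.2, -7.1, 27.2]
opening: -0.0001
grasp_force: 13.9
8.05 [0.51308575 0.00218859 0.0298633 ] 68.74156431528662 [ 0.01252841 -0.00474626 -0.99991025] [-0.05939034 -0.09905081  1.77950819 -0.00402441  1.44834777  0.31210617] [-4.22851951 -7.14045862 27.23109322] -7.300810927335577e-05
wrist [0.53722855 0.07049089 0.17273998]
step 0.81 [314. 228.] [0.5187 0.0211 0.038 ] tool [ 0.0196 -0.0015 -0.0082]
front 0.81 [316.   2.] [0.5536 0.108  0.038 ] tool [ 0.1133 -0.0005 -0.0081]
gate 0.68 [309.   2.] [0.5515 0.1102 0.034 ] tool [ 0.1146 -0.0033 -0.0042]
gate 0.19 [315.   1.] [0.5537 0.1095 0.034 ] tool [ 0.1147 -0.001  -0.0041]
carrier 0.94 [318. 175.] [0.5293 0.0426 0.03  ] tool [ 0.0435  0.0005 -0.0001]
```

```bash
python3 -m handwheel '{"offset":[[0.004,0,0],[0.004,0,0],[0.004,0,0],[0.004,0,0],[0.004,0,0]],"turn":[[0,0,0],[0,0,0],[0,0,0],[0,0,0],[0,0,0]],"gripper":[0,0,0,0,0]}'
python3 -m handwheel '{"offset":[[0.004,0,0],[0.004,0,0],[0.004,0,0],[0,0,0]],"turn":[[0,0,0],[0,0,0],[0,0,0],[0,0,0]],"gripper":[0,0,0,0]}'
python3 look.py 4 wrist top scene| grep -v nest
```

```text
t: 8.9
ee_pos: [0.5204, 0.021, 0.0299]
eef_rot: [[0.363, 0.932, 0.013], [0.932, -0.363, -0.004], [0.001, 0.013, -1.0]]
ft_force: [-2.8, -6.5, 26.9]
opening: -0.0002
grasp_force: 13.7
t: 9.3
ee_pos: [0.5247, 0.0317, 0.0299]
eef_rot: [[0.363, 0.932, 0.012], [0.932, -0.363, -0.005], [-0.0, 0.013, -1.0]]
ft_force: [-4.7, -9.5, 27.8]
opening: 0.0003
grasp_force: 13.9
9.3 [0.52467168 0.03174261 0.02990309] 68.74177550632419 [ 0.01240176 -0.00516823 -0.99990974] [-9.54157388e-04 -6.39971791e-02  1.74633544e+00 -5.19627947e-03
  1.44684888e+00  3.70680138e-01] [-4.70299797 -9.45388787 27.82643483] 0.00034984675727315153
wrist [0.54883267 0.10011542 0.17274314]
step 0.98 [314. 230.] [0.53   0.0498 0.038 ] tool [ 0.0187 -0.0014 -0.0081]
gate 0.75 [312.  88.] [0.5522 0.1096 0.034 ] tool [ 0.0825 -0.0025 -0.0042]
carrier 0.56 [316. 174.] [0.5399 0.0731 0.03  ] tool [ 0.044  -0.0008 -0.0001]
top [0.3612872  0.04723246 1.25754611]
step 0.87 [423. 253.] [ 0.491  -0.2316  0.038 ] tool [-0.2576  0.0642 -0.0072]
step 0.85 [186. 251.] [0.5056 0.3357 0.038 ] tool [ 0.2764 -0.1279 -0.0099]
front 0.87 [19
[... 488 characters left out ...]
2257 0.03  ] tool [0.2531 0.1156 0.0014]
scene [1.0461852  0.55687392 0.99939727]
step 0.96 [282. 126.] [ 0.5098 -0.1994  0.038 ] tool [-0.2208  0.07   -0.0071]
step 0.95 [428. 266.] [0.5323 0.3481 0.038 ] tool [ 0.2976 -0.1075 -0.0096]
front 0.94 [390. 285.] [0.6273 0.3244 0.038 ] tool [ 0.3099 -0.0104 -0.0083]
front 0.81 [250. 137.] [ 0.5996 -0.2211  0.038 ] tool [-0.2085  0.1616 -0.0059]
stop 0.58 [352. 218.] [0.5702 0.1418 0.034 ] tool [ 0.1191  0.0025 -0.0041]
gate 0.78 [348. 206.] [0.5512 0.1109 0.034 ] tool [ 0.0834 -0.0039 -0.0042]
carrier 0.93 [338. 194.] [0.5457 0.0675 0.03  ] tool [ 0.041   0.0066 -0.    ]
carrier 0.81 [329. 290.] [0.7332 0.2429 0.03  ] tool [0.2724 0.1178 0.0014]
```

View pics/wrist4.png

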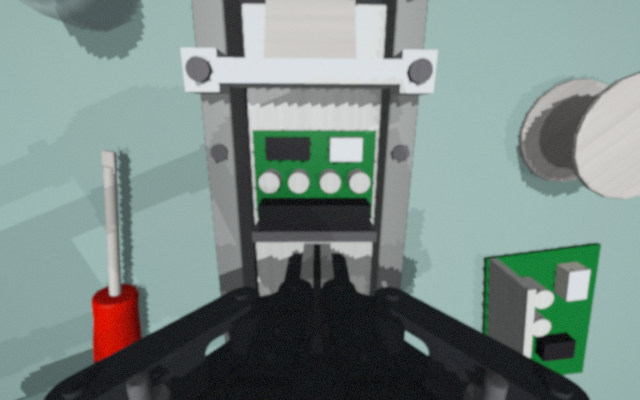

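The tongue has passed under the gate bar (row 70) and is now under the leaf, with roughly 15 mm left. I continue with smaller steps.

```bash
python3 -m handwheel '{"offset":[[0.004,0,0],[0.003,0,0],[0.003,0,0],[0,0,0]],"turn":[[0,0,0],[0,0,0],[0,0,0],[0,0,0]],"gripper":[0,0,0,0]}'
python3 -m handwheel '{"offset":[[0.002,0,0],[0.002,0,0],[0,0,0]],"turn":[[0,0,0],[0,0,0],[0,0,0]],"gripper":[0,0,0]}'
```

```text
t: 10.75
ee_pos: [0.5282, 0.0408, 0.0299]
eef_rot: [[0.363, 0.932, 0.012], [0.932, -0.363, -0.005], [-0.0, 0.013, -1.0]]
ft_force: [-3.6, -9.0, 27.8]
opening: -0.0001
grasp_force: 18.0
t: 11.05
ee_pos: [0.5298, 0.0449, 0.0299]
eef_rot: [[0.363, 0.932, 0.013], [0.932, -0.363, -0.005], [0.0, 0.013, -1.0]]
ft_force: [-3.4, -8.8, 27.4]
opening: 0.0
grasp_force: 17.6
```

```bash
python3 -m handwheel '{"offset":[[0.002,0,0],[0.002,0,0],[0,0,0]],"turn":[[0,0,0],[0,0,0],[0,0,0]],"gripper":[0,0,0]}'
python3 -m handwheel '{"offset":[[0.002,0,0],[0.001,0,0],[0,0,0]],"turn":[[0,0,0],[0,0,0],[0,0,0]],"gripper":[0,0,0]}'
```

```text
t: 11.35
ee_pos: [0.5309, 0.0478, 0.0299]
eef_rot: [[0.363, 0.932, 0.012], [0.932, -0.363, -0.006], [-0.001, 0.013, -1.0]]
ft_force: [-5.2, -11.9, 28.5]
opening: -0.0002
grasp_force: 18.9
t: 11.65
ee_pos: [0.5309, 0.0479, 0.0299]
eef_rot: [[0.364, 0.931, 0.009], [0.931, -0.364, -0.011], [-0.007, 0.012, -1.0]]
ft_force: [-9.9, -21.2, 32.5]
opening: -0.0
grasp_force: 22.6
```

```bash
python3 -m handwheel '{"offset":[[0.001,0,0],[0,0,0]],"turn":[[0,0,0],[0,0,0]],"gripper":[0,0]}'
python3 look.py 5 wrist
```

```text
t: 11.85
ee_pos: [0.5309, 0.0479, 0.0299]
eef_rot: [[0.365, 0.931, 0.008], [0.931, -0.365, -0.013], [-0.009, 0.012, -1.0]]
ft_force: [-11.4, -23.9, 32.9]
opening: 0.0003
grasp_force: 24.5
11.85 [0.5309268  0.04790298 0.02987882] 68.61206830988799 [ 0.00795756 -0.01267815 -0.99988796] [ 0.03444625 -0.03863499  1.72192222 -0.01303882  1.45079863  0.40919481] [-11.3980289  -23.86890543  32.87752377] 0.0003219809376774934
wrist [0.55588693 0.11728565 0.17211902]
step 0.92 [316. 240.] [0.535 0.061 0.038] tool [ 0.0136 -0.0009 -0.0083]
front 0.64 [311.  19.] [0.5675 0.1487 0.038 ] tool [ 0.1072 -0.0026 -0.0091]
stop 0.94 [310.  14.] [0.5683 0.1513 0.034 ] tool [ 0.1099 -0.0028 -0.0051]
gate 0.84 [309. 130.] [0.5511 0.1098 0.034 ] tool [ 0.0649 -0.0037 -0.0047]
gate 0.73 [315. 184.] [0.5446 0.0858 0.034 ] tool [ 0.0403 -0.0011 -0.0045]
carrier 0.89 [316. 186.] [0.5443 0.0837 0.03  ] tool [ 0.0382 -0.0006 -0.0005]
```

View pics/wrist5.png

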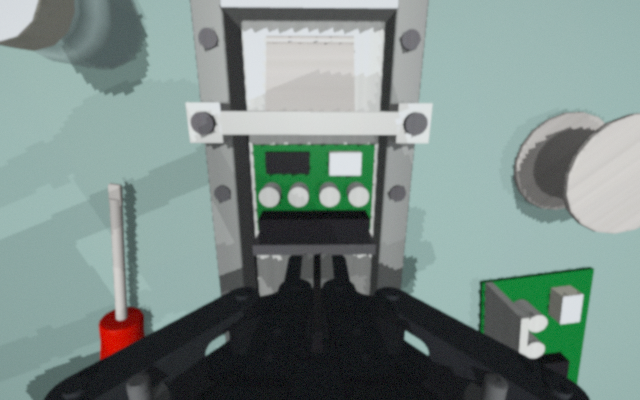

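The carrier's front edge is against the stop (row about 20). The push force rose to 26 N with no motion, and the step lies at fixture x ≈ 1-2 mm, which is home. I lift off the deck while keeping the forward push, then back away.

```bash
python3 -m handwheel '{"offset":[[0,0,-0.003],[0,0,-0.003],[0,0,-0.003],[0,0,-0.003],[0,0,0]],"turn":[[0,0,0],[0,0,0],[0,0,0],[0,0,0],[0,0,0]],"gripper":[0,0,0,0,0]}'
python3 -m handwheel '{"offset":[[0,0,-0.003],[0,0,-0.002],[0,0,-0.002],[0,0,0]],"turn":[[0,0,0],[0,0,0],[0,0,0],[0,0,0]],"gripper":[0,0,0,0]}'
```

```text
t: 12.7
ee_pos: [0.5278, 0.0491, 0.0343]
eef_rot: [[0.364, 0.931, -0.001], [0.931, -0.364, -0.01], [-0.01, 0.003, -1.0]]
ft_force: [-0.9, -17.8, 1.0]
opening: -0.0
grasp_force: 11.0
t: 13.1
ee_pos: [0.526, 0.0505, 0.0392]
eef_rot: [[0.364, 0.931, -0.006], [0.931, -0.364, -0.008], [-0.009, -0.003, -1.0]]
ft_force: [-3.5, -14.1, -3.0]
opening: 0.0
grasp_force: 7.2
```

```bash
python3 -m handwheel '{"offset":[[-0.003,0.001,0],[-0.003,0.001,0],[-0.003,0,-0.001],[-0.003,0,-0.004],[0,0,-0.01]],"turn":[[0,0,0],[0,0,0],[0,0,0],[0,0,0],[0,0,0]],"gripper":[0,0,0,0,0]}'
python3 -m handwheel '{"offset":[[0,0,-0.02],[0,0,-0.03],[0,0,-0.04],[-0.02,0,-0.04],[-0.03,0,0]],"turn":[[0,0,0],[0,0,0],[0,0,0],[0,0,0],[0,0,0]],"gripper":[0,0,0,0,0]}'
python3 look.py 6 wrist scene | egrep -v "nest"
```

```text
t: 13.6
ee_pos: [0.525, 0.0428, 0.0561]
eef_rot: [[0.362, 0.932, -0.001], [0.932, -0.362, 0.0], [-0.0, -0.001, -1.0]]
ft_force: [1.3, 0.1, 0.9]
opening: -0.0002
grasp_force: 0.0
t: 14.1
ee_pos: [0.5099, -0.0032, 0.1948]
eef_rot: [[0.359, 0.933, 0.013], [0.933, -0.359, -0.0], [0.004, 0.012, -1.0]]
ft_force: [0.4, 0.2, 0.4]
opening: -0.0
grasp_force: 0.0
14.1 [ 0.50994672 -0.00316191  0.19483272] 68.96709650287953 [ 1.27867661e-02 -2.87395542e-04 -9.99918205e-01] [-7.33578347e-02 -1.67946195e-01  1.54763832e+00  6.61028956e-04
  1.74912670e+00  2.93883006e-01] [0.37888101 0.1918588  0.43489063] -8.259195733360763e-06
wrist [0.53379906 0.06459567 0.33803268]
step 0.63 [314. 120.] [0.5321 0.0584 0.038 ] tool [ 0.0647 -0.0033  0.1571]
front 0.6 [309.   3.] [0.5639 0.151  0.038 ] tool [ 0.1626 -0.0069  0.1575]
stop 0.87 [314.   0.] [0.5696 0.1526 0.034 ] tool [ 0.1661 -0.0022  0.1615]
gate 0.85 [311.  54.] [0.5508 0.1135 0.034 ] tool [ 0.1229 -0.0057  0.1613]
carrier 0.93 [314.  94.] [0.5418 0.0805 0.03  ] tool [ 0.0888 -0.0023  0.1652]
scene [1.0461852  0.55687392 0.99939727]
step 0.92 [280. 128.] [ 0.517  -0.1948  0.038 ] tool [-0.177   0.0734  0.157 ]
step 0.68 [341. 186.] [0.5275 0.0586 0.038 ] tool [ 0.0633 -0.0077  0.157 ]
front 0.97 [391. 286.] [0.629  0.3276 0.038 ] tool [ 0.3507 -0.0095  0.1582]
front 0.71 [249. 138.] [ 0.6027 -0.221   0.038 ] tool [-0.1707  0.1629  0.1581]
stop 0.88 [354. 218.] [0.5663 0.1474 0.034 ] tool [ 0.1601 -0.0034  0.1615]
stop 0.17 [367. 167.] [0.4336 0.0562 0.034 ] tool [ 0.0273 -0.0945  0.1598]
gate 0.93 [347. 205.] [0.5534 0.1086 0.034 ] tool [ 0.1192 -0.0015  0.1613]
carrier 0.88 [272. 131.] [ 0.5374 -0.2053  0.03  ] tool [-0.1796  0.0962  0.1652]
carrier 0.75 [329. 292.] [0.7362 0.2456 0.03  ] tool [0.3127 0.1199 0.1676]
```

View pics/wrist6.png

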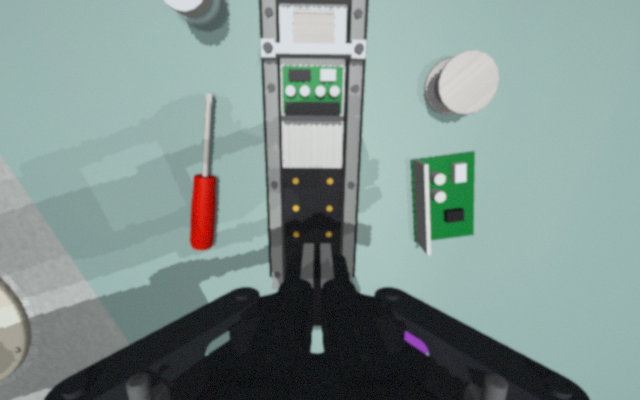

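The carrier sits in the channel with its rear edge at row 168, the gate bar at row 48 and the bystanders untouched. I take one more look at the stop gap from above to confirm it stayed home.

```bash
python3 -m handwheel '{"offset":[[0.02,0,0],[0.025,0,0],[0.015,0,0],[0,0,0],[0,0,0]],"turn":[[0,0,0],[0,0,0],[0,0,0],[0,0,0],[0,0,0]],"gripper":[0,0,0,0,0]}'
python3 - <<'E'
from h import *
p=imaging.read_camera("wrist")
g=p["color"][0:200,220:420];cv2.imwrite("pics/crop7.png",cv2.resize(g,None,fx=3,fy=3,interpolation=cv2.INTER_CUBIC))
s=status.observe();R=np.array(s["eef_rot"]);T=np.array(s["ee_pos"]);print(T,p["origin"])
for n,z in dict(step=.034,front=.034,stop=.034,gate=.034).items():
    for r in spotter.pinpoint(p,n)[:2]:print(n,round(r["score"],2),r["location"],np.round(R.T@(atz(p,r["location"],z)-T),4))
E
```

```text
t: 15.3
ee_pos: [0.529, 0.052, 0.1861]
eef_rot: [[0.361, 0.933, -0.001], [0.933, -0.361, -0.001], [-0.001, -0.0, -1.0]]
ft_force: [-0.4, -0.9, -0.5]
opening: -0.0002
grasp_force: 0.0
[0.52898354 0.05170319 0.18620739] [0.55492173 0.11981506 0.32895327]
step 0.94 [317.0, 180.8] [ 0.0073 -0.0002  0.1522]
front 0.68 [318.0, 72.2] [0.1071 0.0007 0.1521]
front 0.37 [315.1, 180.7] [ 0.0074 -0.0021  0.1522]
stop 0.96 [320.2, 71.2] [0.1079 0.0027 0.1521]
stop 0.3 [452.9, 144.6] [0.0428 0.1303 0.1522]
gate 0.75 [316.5, 123.0] [ 0.0629 -0.0006  0.1522]
```

View pics/crop7.png

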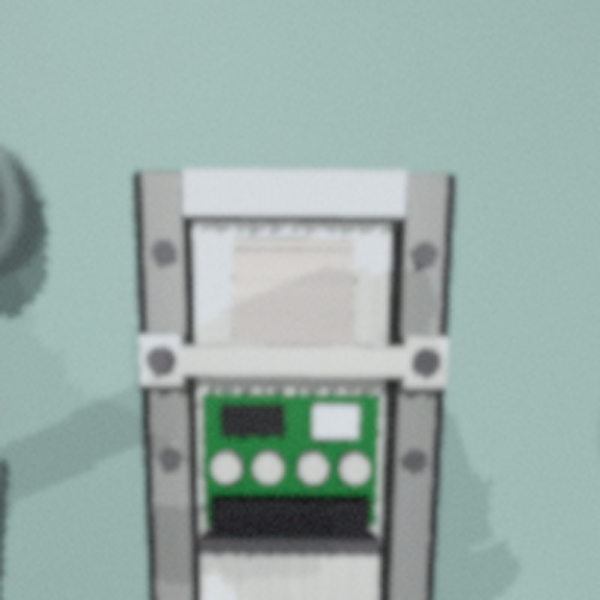

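The crop shows the tongue's front edge against the stop (crop row about 222) with no bed visible between them; the networks put front and stop within 1 mm. The arm is clear, so I hand it in.

```bash
python3 -c "
from bench import sign_off
print(sign_off())"
```

```text
the job is handed in; nothing more can be done
None
```

The carrier was pressed down, slid under the gate and leaf spring to the end stop and released; the last picture showed its front edge within about 1 mm of the stop, held by the gate, with the arm clear and the nearby bystanders undisturbed. I handed the job in at about 15 s; no verdict was returned.

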